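# Pack the carved rosette blocks and lock the transport case

### The arm

A 6-joint arm with a two-finger parallel gripper is mounted at the origin on the work surface. World frame = base frame: x ahead of the robot, y to its left, z up, the work surface at z = 0. Lengths are in m, angles in rad, forces in N, time in s.
With the tool pointing down it reaches from about 0.35 to 0.975 m from the base axis. Payload 4.9 kg.
Tool frame: the origin (TCP) lies at the very end of the fingers, on their centre line; the grasp point (between the pads) lies 19 mm behind it (ctrl.tcp_to_grasp is the z of the grasp point in the tool frame, in m); z points along the fingers, y is the line along which they close (so a half turn about z gives the same grasp; the last joint's range is limited). The gripper opens to 85 mm and grips with 20 to 120 N. Pads are 22 mm wide; open, the fingers measure 114 mm over their backs; the gripper's body (76 mm by 85 mm) begins 54 mm behind the grasp point. The pads swing forward as they close: fully open they stand 13 mm farther back than shut.
Start: joints at [-1.328, 0.053, 1.613, -0, 1.476, -0.119], TCP at [0.221, -0.585, 0.231] pointing down, gripper open.
Joint ranges: [-3.01, 3.01], [-1.01, 2.22], [0.06, 2.58], [-1.02, 4.17], [0.09, 2.62], [-3.14, 3.14]. Speed limits (rad/s): [2.57, 2.57, 3.14, 3.14, 3.14, 3.14].

### API

Orientations are given as a rotation vector (axis times angle).
In Python, from station import ctrl, eyes, job, nets gives the robot as it stands. The module is installed in compiled form; this text tells all that it offers.
- The arm moves only by the tool jog_arm, never from a script. Its argument "commands" is one flat list of numbers, 7 for each row, row after row: the shift along the tool's x, y, z each as a share of 0.06 m, from -1 to 1, then the turn, a rotation vector about the tool's x, y, z each as a share of 0.1 rad, from -1 to 1, then the finger opening in mm, from 0 to 85.4. In form: [x, y, z, ax, ay, az, grip, x, y, z, ax, ay, az, grip, ...]. A call has 1 to 20 rows; each row shifts and turns the commanded pose from where the row before left it, along the tool's axes as they then stand; what a row does not reach is not made up. A row lasts 1/8 s, in which the tool goes at most 62.5 mm and 10.7 degrees, less where a joint would pass 70% of its speed; a pose out of reach is approached as far as the arm can. A call with a number of a shift or a turn outside -1 to 1 is refused whole. A call with a gripper value outside its range is refused whole. The fingers move at their own pace and stop on an object; "newtons" is the grip in N (left out, the last holds). Time passes only in rows, so rows that do not move let the fingers close. It gives the time, the measured TCP pose, the force, the opening and the grip force at its end, in the units of the state.
- ctrl.get_obs(): the state, without advancing time (a new reading comes with each control period).
- eyes.get_image(name): name is "scene" or "top"; returns a dict with "image" (420x560x3 uint8, red, green, blue), "z_map" (420x560 float32, m along the optical axis (not along the pixel's ray), 0 where there is no reading), "K" (3x3 intrinsics, pixels), "cam_to_world" (4x4, takes a point from camera to world coordinates). Camera axes: x right, y up, looking along -z (the intrinsics and any distortion apply to the point x, -y, -z); pixel columns grow to the right and rows downward; lengths in m; the calibration is good to about 2 mm. A picture is of the moment at which its call begins.
- job.finish_job(): hands the job in; it is judged then, once.
Trained networks look in the newest picture that a camera, given by its name, has taken for a name from the list of things; names that differ only in an ending like _2 or _b are one class to them, and where a whole thing is asked for, a point or a joint stands for the part that bears it (a point fixed in the world has none). Each returns a list of dicts, best first, with "p" (0 to 1); they miss things now and then, are a little off and sometimes report something else, mostly with a low value. They report only what shows in the picture. A call takes as long as a camera call.
- nets.silhouettes(camera, name): "mask" (420x560 bool, what is visible of it) and "bbox" ([left, top, right, bottom] in pixels, round what is visible of it).
The state is a dict: "t": time; "q": joint angles; "dq": joint speeds; "effort": joint torques, N m; "tool_pos": TCP position; "tool_rot": TCP orientation; "contact_force": force on the tool from outside, world axes, zero at the start; "wrist_torque": the same for the moment, N m; "opening": finger opening in m; "grip_force": force on a finger pad.
Only numpy, scipy, OpenCV 4.12 (cv2) and the standard library are available. Lean on these libraries where they do the work, as an engineer would, in place of code of your own. Each camera call takes 0.05 s, during which the arm holds its last target. There are 200 camera calls.

### The job

Pack all the wooden rosette blocks standing about the bench into the transport case: slide the lock knob all the way to its open end stop, fold the lid back until it stands upright, and lay every block flat on the floor of the case, each in its own compartment. Then fold the lid fully shut and slide the knob all the way home to its locked end stop. Leave the bottle and the wooden support block that stand among them where they are.

Things in the scene. Friction and masses are not known exactly. Their poses are not given: they have to be found in the camera images.
- case: Plywood case fixed to the bench, 162 mm wide (y), 62 mm high without its lid. Origin: underside, below the crossing of the dividers; it reaches from x = -75 to +105 mm. x points from the lock side (front, to the robot) to the hinge, y left seen from the robot. Walls 6 mm, hinge-side rail 36 mm thick. In front, a steel ledge 52 mm deep (y -30 to +82 mm), top at 62 mm, carries the lock.
- case_in (a point): Crossing of the dividers, on the case's inner floor, 8 mm above the bench, axes as the case's. Inside 138 (x) x 150 (y) mm, parted by a cross of dividers, 6 mm wide and 16 mm high above the floor, into 2 x 2 compartments of 66 (x) x 72 (y) mm, centred at x = +-36, y = +-39 mm. The walls rise 54 mm above this floor.
- lid (a joint): Angle of the lid (rad): 0 shut, 1.57 upright, 1.75 open stop. Plywood panel 180 x 162 x 8 mm hinged at the case's far (+x) upper edge; swings up and away from the robot. Stiff: it stays at any angle, needs about 3 N at the handle. When locked, a brass tab in the middle of its front edge lies under the lock's tongue and it cannot be lifted.
- lid_hinge (a point): Point on the hinge axis, at its middle, at case x = +105 mm and 62.5 mm above the bench; the axis is parallel to the case's y axis. Its frame turns with the lid.
- lid_handle (a point): Middle of the lid's bar handle: a dark round bar, 10 mm thick and 70 mm long, parallel to the hinge, with 31 mm of free space between it and the lid. With the lid shut it is 172 mm in front of the hinge axis and 44 mm above it. It can be pinched from above, and the bar may turn in the fingers as the lid swings.
- lock (a joint): Position of the lock slide (m): 0 = locked end stop, tongue over the lid's tab; 0.055 = open end stop, lid free. Grows towards the case's +y (left seen from the robot). Friction holds it anywhere; about 2 N moves it. It can be locked only with the lid fully shut (else the tongue runs against the tab), and the lid shuts only with the lock open.
- lock_grip (a point): Middle of the lock knob: a black upright fin 14 mm thick along the slide (case y), 26 mm wide along case x, 36 mm tall; its top is 13 mm above this point. This point is at case x = -105 mm, 96 mm above the bench, and at case y = the lock's position.
- flask: A glass bottle 48 mm in diameter and 110 mm tall among the rosette blocks; not to be packed. Origin: centre of its underside.
- prop: A light wooden support block, 50 x 50 x 70 mm tall, without a boss, among the rosette blocks; not to be packed. Origin: centre of its underside.
- rosette1: A wooden rosette block, 50 g (2 to 4 of them are there): square base 44 x 44 x 16 mm, on top a round turned boss 24 mm in diameter and 18 mm high, the place to grip it. Origin: on its axis at mid-height, 17 mm above its underside; z points to the boss. Lying flat in a compartment, its origin is 25 mm above the bench.
- rosette2: A wooden rosette block, 50 g (2 to 4 of them are there): square base 44 x 44 x 16 mm, on top a round turned boss 24 mm in diameter and 18 mm high, the place to grip it. Origin: on its axis at mid-height, 17 mm above its underside; z points to the boss. Lying flat in a compartment, its origin is 25 mm above the bench.
- rosette3: A wooden rosette block, 50 g (2 to 4 of them are there): square base 44 x 44 x 16 mm, on top a round turned boss 24 mm in diameter and 18 mm high, the place to grip it. Origin: on its axis at mid-height, 17 mm above its underside; z points to the boss. Lying flat in a compartment, its origin is 25 mm above the bench.
- rosette4: A wooden rosette block, 50 g (2 to 4 of them are there): square base 44 x 44 x 16 mm, on top a round turned boss 24 mm in diameter and 18 mm high, the place to grip it. Origin: on its axis at mid-height, 17 mm above its underside; z points to the boss. Lying flat in a compartment, its origin is 25 mm above the bench.

How it is judged:
By the outcome, as a careful person would: the job done as asked, in the order asked, and still so for the second after the job is handed in, with the robot touching nothing.
Of rosette1, rosette2, rosette3, rosette4 only 2 to 4 are there at a start; the rules pass over those that are not, and their reading is None.
At some moment in a run one of rosette1, rosette2, rosette3, rosette4 may be knocked a few centimetres aside while the robot is not near it.
Once in a run the grip may slacken for a moment while it holds something.
It also fails if it takes over 210 s, if anything falls off the work surface, if the arm or the gripper's body presses on something with over 40 N, if the wrist force passes 120 N, or if a joint passes its speed limit or range.

## Working session

There is one attempt and no reset: what is moved stays moved. The work goes in short steps, Python scripts to look and compute and a tool call to move; the robot and the scene stay as the last step left them, time stands still between calls to the robot, and variables do not carry over. Pictures are saved under pics/ and viewed, at most 14 in all, crops included, and the job is handed in when it is done.

Besides the shell and the picture viewer there is one more tool, called after "Call:" as name(argument=value, ...) on one line, values as JSON. jog_arm: Moves the arm, as the interface text tells. Shift numbers are shares of 0.06 m and turn numbers shares of 0.1 rad, none past 1 either way. Its arguments: {"type":"object","properties":{"commands":{"type":"array","items":{"type":"number"}},"newtons":{"type":"number"}},"required":["commands"]}

```bash
mkdir -p pics; cat > h.py <<'E'
import numpy as np, cv2
from station import ctrl, eyes, job, nets
def cloud(im):
    z=im["z_map"];K=im["K"];v,u=np.mgrid[0:z.shape[0],0:z.shape[1]]
    P=np.stack([(u-K[0,2])*z/K[0,0],-(v-K[1,2])*z/K[1,1],-z,np.ones_like(z)],-1)
    W=(P@im["cam_to_world"].T)[...,:3]; W[z<=0]=np.nan
    return W
def save(im,n): cv2.imwrite(f"pics/{n}.png",cv2.cvtColor(im["image"],cv2.COLOR_RGB2BGR))
E
python3 - <<'E'
from h import *
for c in ("top","scene"):
    im=eyes.get_image(c);save(im,c+"0");W=cloud(im)
    print(c,im["K"].round(1).tolist(),im["cam_to_world"].round(3).tolist())
    for n in ("rosette1","flask","prop","case","lid","lid_handle","lock_grip","lock"):
        for d in nets.silhouettes(c,n):
            m=d["mask"];p=W[m];p=p[~np.isnan(p[:,0])]
            if len(p): print(n,round(d["p"],2),d["bbox"],m.sum(),np.median(p,0).round(3),p.min(0).round(3),p.max(0).round(3))
print(ctrl.get_obs(), ctrl.tcp_to_grasp)
E
```

```text
top [[381.8, 0.0, 282.1], [0.0, 381.8, 206.6], [0.0, 0.0, 1.0]] [[0.023, 0.999, -0.048, 0.479], [-0.999, 0.025, 0.034, 0.022], [0.035, 0.047, 0.998, 0.936], [0.0, 0.0, 0.0, 1.0]]
rosette1 0.93 [388.3, 175.0, 412.5, 198.2] 364 [ 0.583 -0.298  0.017] [ 0.556 -0.334 -0.004] [ 0.614 -0.275  0.038]
rosette1 0.68 [423.3, 222.9, 450.0, 245.8] 391 [ 0.465 -0.384  0.017] [ 0.435 -0.417 -0.003] [ 0.495 -0.36   0.039]
rosette1 0.17 [287.5, 221.6, 294.4, 242.3] 206 [ 0.463 -0.022  0.078] [ 0.443 -0.036  0.061] [ 0.484 -0.01   0.113]
flask 0.62 [126.9, 163.5, 160.6, 187.2] 521 [0.582 0.306 0.073] [ 0.562  0.291 -0.003] [0.609 0.347 0.113]
prop 0.68 [378.0, 234.9, 409.2, 263.5] 661 [ 0.429 -0.271  0.068] [ 0.394 -0.307  0.002] [ 0.462 -0.243  0.073]
case 0.9 [240.5, 139.1, 323.0, 246.1] 6742 [ 0.558 -0.003  0.069] [ 0.425 -0.101  0.029] [0.681 0.09  0.115]
case 0.55 [127.0, 164.3, 160.2, 187.3] 499 [0.582 0.306 0.073] [0.562 0.291 0.003] [0.609 0.334 0.113]
lid 0.73 [241.8, 139.8, 320.4, 229.7] 5559 [ 0.573 -0.004  0.07 ] [ 0.472 -0.097 -0.001] [0.675 0.089 0.115]
lid 0.38 [423.3, 221.0, 450.3, 24
[... 2031 characters left out ...]
0.482 0.002 0.11 ]
{'t': 0.9, 'q': array([-1.32799624e+00,  5.26694840e-02,  1.61290435e+00, -3.63158952e-05,
        1.47597328e+00, -1.19016411e-01]), 'dq': array([-0.0005326 , -0.00127852, -0.00025581,  0.0009783 , -0.00168943,
        0.00085391]), 'effort': array([-2.18214795e-03, -3.93682444e+01, -3.70469248e+01, -1.81708447e-04,
        3.11521371e-04,  1.21603088e-05]), 'tool_pos': array([ 0.2212114 , -0.58452778,  0.23131991]), 'tool_rot': array([ 3.09027613e+00,  5.65241746e-01, -5.22550041e-05]), 'contact_force': array([-0.17726717,  0.34792501, -0.12417234]), 'wrist_torque': array([ 0.00913226,  0.01638821, -0.02661065]), 'grip_force': 0.0, 'opening': 0.08531596416569284} -0.0187
```

```bash
python3 - <<'E'
import cv2,numpy as np
a=cv2.imread("pics/top0.png");b=cv2.imread("pics/scene0.png")
cv2.imwrite("pics/v0.png",cv2.resize(a,(784,588),interpolation=cv2.INTER_CUBIC));cv2.imwrite("pics/v1.png",cv2.resize(b,(784,588),interpolation=cv2.INTER_CUBIC))
E
```

```text
(no output)
```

View pics/v0.png

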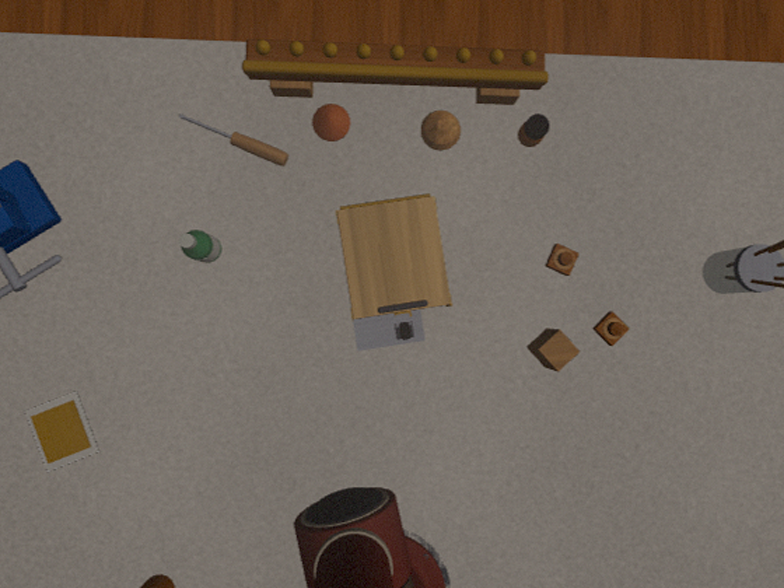

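View pics/v1.png

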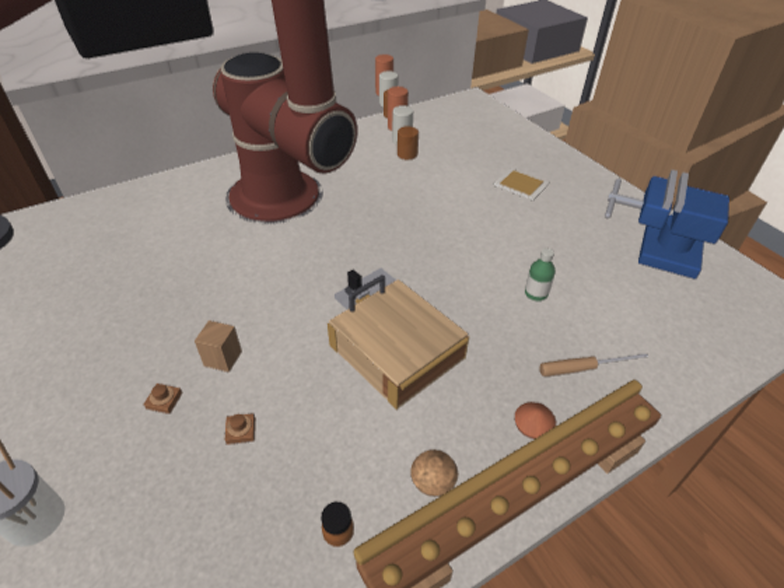

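Top view: the case is at about (395,255), lid shut, with the handle at (403,306) and the knob at (403,330). There are two rosettes, at (563,258) and (612,328). The prop is at (556,350) and the bottle at (202,246). Next I fit the poses.

```bash
cat >> h.py <<'E'
def fuse(box,dev=None):
    out=[]
    for c in ("top","scene"):
        W=cloud(eyes.get_image(c)).reshape(-1,3)
        k=[(W[:,i]>box[i][0])&(W[:,i]<box[i][1]) for i in range(3)]
        out.append(W[k[0]&k[1]&k[2]])
    return out
def rect(P): 
    (c,s,a)=cv2.minAreaRect((P[:,:2]*1000).astype(np.float32)); return np.round(c,1),np.round(s,1),round(a,1)
E
python3 - <<'E'
from h import *
T=fuse([(.40,.72),(-.14,.14),(.03,.13)])
for n,P in zip(("top","scene"),T):
    L=P[(P[:,2]>.064)&(P[:,2]<.077)&(P[:,0]>.47)]; print(n,"lid",rect(L),L[:,2].mean())
    H=P[(P[:,2]>.098)]; 
    h=H[H[:,0]>.487];k=H[H[:,0]<.487]
    print("handle",rect(h),h.mean(0).round(4),np.percentile(h[:,2],95),"knob",rect(k),k.mean(0).round(4),np.percentile(k[:,2],95))
for nm,b in (("a",[(.55,.62),(-.34,-.26),(-.01,.05)]),("b",[(.43,.50),(-.42,-.35),(-.01,.05)])):
    for P in fuse(b):
        B=P[P[:,2]>.03];S=P[(P[:,2]>.006)];print(nm,"boss",B.mean(0).round(4),rect(B),"all",rect(S),len(B))
P=fuse([(.37,.48),(-.33,-.23),(.06,.08)])
for p in P: print("prop",rect(p))
E
```

```text
top lid (array([566.6,  -5.8]), array([205.7, 162. ]), 10.1) 0.06962675705992695
handle (array([493. , -18.8]), array([ 9.9, 76.7]), 10.1) [ 0.4941 -0.0227  0.1094] 0.11246367660563945 knob (array([469.5, -10.2]), array([65.4, 22.5]), 43.3) [ 0.4619 -0.0161  0.1077] 0.11082451497592849
scene lid (array([569.,  -5.]), array([204.3, 164.7]), 10.9) 0.0687136260571369
handle (array([492.5, -19.2]), array([11.1, 77.3]), 9.5) [ 0.4953 -0.0223  0.1068] 0.11061078969895555 knob (array([468.7, -12.8]), array([60.9, 21.5]), 39.3) [ 0.46   -0.021   0.1054] 0.10931674024141365
a boss [ 0.5837 -0.3018  0.0331] (array([ 583.5, -302.3]), array([19.6, 22.6]), 1.1) all (array([ 583.9, -302.4]), array([44.4, 44.8]), 68.0) 74
a boss [ 0.5838 -0.3018  0.0325] (array([ 583.4, -301.4]), array([22.7, 21.2]), 14.3) all (array([ 583.9, -301.6]), array([43.9, 46.2]), 68.9) 81
b boss [ 0.4645 -0.3899  0.0332] (array([ 464.5, -389.6]), array([22.3, 21.8]), 88.6) all (array([ 464.9, -389.6]), array([44.1, 43.9]), 46.2) 78
b boss [ 0.4644 -0.3891  0.0327] (array([ 464.5, -389. ]), array([23. , 21.9]), 0.2) all (array([ 464.4, -389.1]), array([45.7, 44.9]), 45.7) 70
prop (array([ 427.9, -278. ]), array([50.7, 50.6]), 43.1)
prop (array([ 427.5, -276.7]), array([51.2, 51.4]), 43.4)
```

```bash
python3 - <<'E'
from h import *
a=np.radians(10.1);R=np.array([[np.cos(a),-np.sin(a)],[np.sin(a),np.cos(a)]]);o=np.array([.5587,-.0072])
for n,P in zip(("top","scene"),fuse([(.40,.72),(-.14,.14),(.03,.13)])):
    p=(P[:,:2]-o)@R; z=P[:,2]
    def st(m,l): print(n,l,m.sum(),(1000*np.percentile(p[m],[2,50,98],axis=0)).round(1).T.tolist(),(1000*np.percentile(z[m],[2,50,98])).round(1))
    st((z>.095)&(p[:,0]<-.085),"knob"); st((z>.095)&(p[:,0]>-.08),"handle")
    st((z>.066)&(z<.074)&(p[:,0]>-.06),"lidfar"); st((z>.05)&(z<.08)&(p[:,0]<-.09),"ledge")
E
```

```text
top knob 81 [[-116.9, -104.4, -92.1], [-4.8, 2.1, 8.7]] [103.8 107.7 110.6]
top handle 166 [[-71.5, -66.7, -61.9], [-36.4, 0.5, 37.2]] [105.5 109.2 112.6]
top lidfar 5057 [[-56.7, 22.2, 101.8], [-77.4, 0.2, 77.7]] [66.7 69.7 72.8]
top ledge 703 [[-126.0, -108.5, -90.6], [-28.2, 32.0, 79.7]] [58.  61.3 76.2]
scene knob 71 [[-116.5, -102.1, -92.1], [-5.0, -0.2, 9.4]] [ 96.4 105.9 108.9]
scene handle 133 [[-70.4, -64.7, -61.4], [-38.5, -4.1, 36.5]] [ 96.3 108.  111.8]
scene lidfar 3480 [[-56.3, 28.0, 102.5], [-77.6, -5.1, 77.6]] [66.5 68.8 71.3]
scene ledge 255 [[-127.0, -112.4, -91.1], [-29.0, 29.4, 80.9]] [52.4 60.3 76.2]
```

```bash
cat >> h.py <<'E'
from scipy.spatial.transform import Rotation as Ro
YAW=np.radians(10.1); O=np.array([.5587,-.0072])
def cw(cx,cy,z): c,s=np.cos(YAW),np.sin(YAW); return np.array([O[0]+c*cx-s*cy,O[1]+s*cx+c*cy,z])
def go(target,theta,n):
    """shares per row to reach target (TCP) with tool down, heading theta, turn applied evenly; prints tool-frame totals"""
    s=ctrl.get_obs();p=s["tool_pos"];R0=Ro.from_rotvec(s["tool_rot"])
    R1=Ro.from_matrix(np.array([[np.cos(theta),np.sin(theta),0],[np.sin(theta),-np.cos(theta),0],[0,0,-1]]))
    rv=(R0.inv()*R1).as_rotvec(); d=np.array(target)-p; th=np.arctan2(R0.as_matrix()[1,0],R0.as_matrix()[0,0])
    print("t",round(s["t"],1),"p",p.round(4),"th",round(th,3),"open",round(s["opening"],4),"F",s["contact_force"].round(1))
    print("turn shares total",(rv/.1).round(2),"shift shares total: old frame",(R0.inv().apply(d)/.06).round(2),"| new frame",(R1.inv().apply(d)/.06).round(2))
    print("per row /%d"%n,(R1.inv().apply(d)/.06/n).round(3))
E
python3 -c "
from h import *
go(cw(-.105,.001,.14),YAW,14)"
```

```text
t 1.4 p [ 0.2212 -0.5845  0.2313] th 0.362 open 0.0854 F [-0.1 -0.1  0.1]
turn shares total [-0.   -0.    1.86] shift shares total: old frame [ 6.95 -7.35  1.52] | new frame [ 5.48 -8.5   1.52]
per row /14 [ 0.391 -0.607  0.109]
```

Call:
jog_arm(commands=[0,0,0,0,0,0.93,50,0,0,0,0,0,0.93,50,0.39,-0.61,0.1,0,0,0,50,0.39,-0.61,0.1,0,0,0,50,0.39,-0.61,0.1,0,0,0,50,0.39,-0.61,0.1,0,0,0,50,0.39,-0.61,0.1,0,0,0,50,0.39,-0.61,0.1,0,0,0,50,0.39,-0.61,0.1,0,0,0,50,0.39,-0.61,0.1,0,0,0,50,0.39,-0.61,0.1,0,0,0,50,0.39,-0.61,0.1,0,0,0,50,0.39,-0.61,0.1,0,0,0,50])

```text
t: 3.02
tool_pos: [0.4047, -0.1418, 0.1654]
tool_rot: [3.129, 0.275, 0.001]
contact_force: [1.0, 0.1, 0.1]
opening: 0.0503
grip_force: 0.0
```

```bash
python3 -c "
from h import *
go(cw(-.105,.001,.13),YAW,4)"
```

```text
t 3.0 p [ 0.4047 -0.1418  0.1654] th 0.176 open 0.0503 F [1.  0.1 0.1]
turn shares total [ 0.01 -0.01 -0.01] shift shares total: old frame [ 1.17 -1.78  0.59] | new frame [ 1.17 -1.78  0.59]
per row /4 [ 0.293 -0.444  0.148]
```

Call:
jog_arm(commands=[0.29,-0.44,0.1,0,0,0,50,0.29,-0.44,0.1,0,0,0,50,0.29,-0.44,0.1,0,0,0,50,0.29,-0.44,0.1,0,0,0,50,0,0,0,0,0,0,50,0,0,0,0,0,0,50])

```text
t: 3.78
tool_pos: [0.4542, -0.0273, 0.1415]
tool_rot: [3.129, 0.276, 0.0]
contact_force: [-0.3, -0.1, 0.7]
opening: 0.0498
grip_force: 0.0
```

```bash
python3 -c "
from h import *
go(cw(-.105,.001,.077),YAW,4)"
```

```text
t 3.8 p [ 0.4542 -0.0273  0.1415] th 0.176 open 0.0498 F [-0.3 -0.1  0.7]
turn shares total [ 0.  0. -0.] shift shares total: old frame [ 0.02 -0.04  1.07] | new frame [ 0.02 -0.04  1.07]
per row /4 [ 0.006 -0.01   0.269]
```

Call:
jog_arm(commands=[0.01,-0.01,0.27,0,0,0,50,0.01,-0.01,0.27,0,0,0,50,0,-0.01,0.27,0,0,0,50,0,-0.01,0.26,0,0,0,50,0,0,0,0,0,0,30,0,0,0,0,0,0,10,0,0,0,0,0,0,5,0,0,0,0,0,0,5,0,0,0,0,0,0,5,0,0,0,0,0,0,5], newtons=40)

```text
t: 5.03
tool_pos: [0.4545, -0.0241, 0.0772]
tool_rot: [-3.129, -0.276, 0.002]
contact_force: [-5.1, 2.7, 1.5]
opening: 0.0137
grip_force: 53.0
```

Call:
jog_arm(commands=[0,-0.12,0,0,0,0,5,0,-0.12,0,0,0,0,5,0,-0.12,0,0,0,0,5,0,-0.12,0,0,0,0,5,0,-0.12,0,0,0,0,5,0,-0.12,0,0,0,0,5,0,-0.12,0,0,0,0,5,0,-0.08,0,0,0,0,5,0,0,0,0,0,0,5,0,0,0,0,0,0,5])

```text
t: 6.28
tool_pos: [0.4448, 0.0299, 0.0772]
tool_rot: [3.129, 0.276, -0.002]
contact_force: [-5.2, -0.5, 1.0]
opening: 0.0133
grip_force: 53.0
```

```bash
python3 -c "
from h import *
go(cw(-.105,.055,.077),YAW,4)"
```

```text
t 6.3 p [0.4448 0.0299 0.0772] th 0.176 open 0.0133 F [-5.2 -0.5  1. ]
turn shares total [ 0.    0.01 -0.  ] shift shares total: old frame [0.01 0.02 0.  ] | new frame [0.01 0.02 0.  ]
per row /4 [0.002 0.006 0.001]
```

Call:
jog_arm(commands=[0,-0.04,0,0,0,0,5,0,-0.04,0,0,0,0,5,0,0,0,0,0,0,5])

```text
t: 6.65
tool_pos: [0.4447, 0.0305, 0.0772]
tool_rot: [3.118, 0.276, -0.001]
contact_force: [-2.5, -17.2, -2.5]
opening: 0.0135
grip_force: 52.9
```

Call:
jog_arm(commands=[0,0.03,0,0,0,0,40,0,0,0,0,0,0,40,0,0,-0.3,0,0,0,40,0,0,-0.5,0,0,0,40,0,0,-0.5,0,0,0,40,0.32,0.47,0,0,0,-0.95,40,0.35,0.42,0,0,0,-0.95,40,0,0,0,0,0,-0.95,40,0,0,0,0,0,-0.95,40,0,0,0,0,0,-0.95,40,0,0,0,0,0,-0.95,40,0,0,0,0,0,-0.95,40,0,0,0,0,0,-0.95,40,0,0,0,0,0,-0.95,40,0,0,0,0,0,-0.95,40,0,0,0,0,0,-0.95,40,0,0,0,0,0,-0.95,40,0,0,0,0,0,-0.95,40,0,0,0,0,0,-0.95,40,0,0,0,0,0,-0.95,40])

```text
t: 9.15
tool_pos: [0.4964, -0.0099, 0.1557]
tool_rot: [2.183, 2.257, 0.002]
contact_force: [0.6, -0.0, -0.3]
opening: 0.04
grip_force: 0.0
```

```bash
python3 -c "
from h import *
im=eyes.get_image('top');W=cloud(im);c=(W[...,:2]-O)@np.array([[np.cos(YAW),-np.sin(YAW)],[np.sin(YAW),np.cos(YAW)]])
m=(c[...,0]<-.085)&(c[...,0]>-.125)&(W[...,2]>.098)&(W[...,2]<.115)&(abs(c[...,1])<.09)
print(m.sum(),np.nanmedian(c[m],0))
go(cw(-.067,0,.0875),YAW+np.pi/2,4)"
```

```text
56 [-0.10789832  0.05526451]
t 9.2 p [ 0.4964 -0.0099  0.1556] th 1.606 open 0.0402 F [-0.4  0.1 -0.6]
turn shares total [ 0.02  0.   -1.41] shift shares total: old frame [-0.15 -0.07  1.14] | new frame [-0.14 -0.09  1.14]
per row /4 [-0.034 -0.022  0.284]
```

Call:
jog_arm(commands=[-0.14,-0.09,0,0,0,-0.75,40,0,0,0,0,0,-0.68,40,0,0,0.28,0,0,0,40,0,0,0.28,0,0,0,40,0,0,0.28,0,0,0,40,0,0,0.28,0,0,0,40,0,0,0,0,0,0,20,0,0,0,0,0,0,5,0,0,0,0,0,0,3,0,0,0,0,0,0,3,0,0,0,0,0,0,3], newtons=40)

```text
t: 10.58
tool_pos: [0.4932, -0.018, 0.0891]
tool_rot: [2.018, 2.401, 0.009]
contact_force: [8.3, 3.5, -6.5]
opening: 0.0083
grip_force: 38.8
```

```bash
python3 -c "
from h import *
go(cw(-.067,0,.0875),YAW+np.pi/2,4)
r=np.hypot(.172,.044);a0=np.arctan2(.044,.172);A=np.linspace(0,1.66,18)
y=-r*np.cos(A+a0);z=r*np.sin(A+a0);print((np.diff(y)/.06).round(2).tolist());print((-np.diff(z)/.06).round(2).tolist())"
```

```text
t 10.6 p [ 0.4932 -0.018   0.0891] th 1.744 open 0.0083 F [ 8.3  3.5 -6.5]
turn shares total [ 0.08 -0.   -0.03] shift shares total: old frame [-0.01 -0.01  0.03] | new frame [-0.01 -0.01  0.03]
per row /4 [-0.003 -0.003  0.006]
[0.09, 0.11, 0.14, 0.16, 0.18, 0.2, 0.22, 0.24, 0.25, 0.27, 0.28, 0.28, 0.29, 0.29, 0.29, 0.28, 0.28]
[-0.28, -0.27, -0.25, -0.24, -0.22, -0.2, -0.18, -0.16, -0.14, -0.11, -0.08, -0.06, -0.03, -0.0, 0.03, 0.06, 0.08]
```

Call:
jog_arm(commands=[0,0.09,-0.28,0,0,0,3,0,0.11,-0.27,0,0,0,3,0,0.14,-0.25,0,0,0,3,0,0.16,-0.24,0,0,0,3,0,0.18,-0.22,0,0,0,3,0,0.2,-0.2,0,0,0,3,0,0,0,0,0,0,3])

```text
t: 11.45
tool_pos: [0.5437, -0.0091, 0.1763]
tool_rot: [2.02, 2.405, 0.003]
contact_force: [3.1, 2.2, -3.1]
opening: 0.0085
grip_force: 39.6
```

```bash
python3 -c "
from h import *
A=1.66*6/17;r=np.hypot(.172,.044);a0=np.arctan2(.044,.172)
go(cw(.105-r*np.cos(A+a0),0,.0438+r*np.sin(A+a0)),YAW+np.pi/2,4)"
```

```text
t 11.4 p [ 0.5437 -0.0091  0.1763] th 1.744 open 0.0085 F [ 3.1  2.2 -3.1]
turn shares total [ 0.02 -0.01 -0.03] shift shares total: old frame [-0.01  0.02  0.01] | new frame [-0.01  0.02  0.01]
per row /4 [-0.003  0.005  0.003]
```

Tracking well; continue to about 1.66 rad.

Call:
jog_arm(commands=[0,0.24,-0.17,0,0,0,3,0,0.24,-0.16,0,0,0,3,0,0.25,-0.14,0,0,0,3,0,0.27,-0.11,0,0,0,3,0,0.28,-0.08,0,0,0,3,0,0.28,-0.06,0,0,0,3,0,0.29,-0.03,0,0,0,3,0,0.29,0,0,0,0,3,0,0.29,0.03,0,0,0,3,0,0.28,0.06,0,0,0,3,0,0.28,0.08,0,0,0,3,0,0,0,0,0,0,3])

```text
t: 12.95
tool_pos: [0.7202, 0.022, 0.2113]
tool_rot: [2.02, 2.405, 0.004]
contact_force: [1.1, 3.2, 0.9]
opening: 0.0083
grip_force: 42.0
```

```bash
python3 -c "
from h import *
A=1.66;r=np.hypot(.172,.044);a0=np.arctan2(.044,.172)
go(cw(.105-r*np.cos(A+a0),0,.0438+r*np.sin(A+a0)),YAW+np.pi/2,4)"
```

```text
t 12.9 p [0.7202 0.022  0.2113] th 1.744 open 0.0083 F [1.1 3.2 0.9]
turn shares total [ 0.02 -0.01 -0.03] shift shares total: old frame [-0.01  0.    0.  ] | new frame [-0.01  0.    0.  ]
per row /4 [-0.002  0.     0.   ]
```

Call:
jog_arm(commands=[0,0,0,0,0,0,20,0,0,0,0,0,0,20,0,0,-0.3,0,0,0,20,0,0,-0.4,0,0,0,20,0,0,-0.5,0,0,0,20,-0.7,-0.2,-0.3,0,0,0,45,-0.9,-0.4,0,0,0,0,45,-0.9,-0.4,0,0,0,0,45,-0.9,-0.4,0,0,0,0,45,0,0,0,0,0,0,45])

```text
t: 14.2
tool_pos: [0.6704, -0.1985, 0.3019]
tool_rot: [2.027, 2.398, -0.001]
contact_force: [-0.8, 0.1, 0.3]
opening: 0.0453
grip_force: 0.0
```

```bash
cat >> h.py <<'E'
def ros():
    for c in ("top","scene"):
        im=eyes.get_image(c);W=cloud(im);save(im,c+"_l")
        for d in nets.silhouettes(c,"rosette1"):
            p=W[d["mask"]];m=np.nanmedian(p,0);x=W.reshape(-1,3);k=(np.hypot(x[:,0]-m[0],x[:,1]-m[1])<.045)&(x[:,2]>.006)&(x[:,2]<.05);S=x[k];B=S[S[:,2]>.03]
            if len(S)>30 and len(B)>10: print(c,round(d["p"],2),d["bbox"],"boss",B.mean(0).round(4),"all",rect(S),len(B))
E
python3 -c "
from h import *
ros()
im=cv2.imread('pics/scene_l.png');cv2.imwrite('pics/v2.png',im)
go([.584,-.302,.12],YAW-.553,15)"
```

```text
scene 0.72 [105.5, 273.3, 129.8, 295.8] boss [ 0.4647 -0.3892  0.0328] all (array([ 464.6, -389.2]), array([44.5, 45. ]), 44.6) 72
scene 0.62 [157.6, 300.2, 183.0, 315.1] boss [ 0.5841 -0.3018  0.0324] all (array([ 583. , -301.4]), array([43.8, 45.8]), 67.4) 82
t 14.4 p [ 0.672  -0.1931  0.3012] th 1.745 open 0.0454 F [-0.4  1.1 -0.3]
turn shares total [ 1.000e-02 -1.000e-02  2.122e+01] shift shares total: old frame [-1.53 -1.76  3.02] | new frame [-0.7   2.23  3.02]
per row /15 [-0.046  0.148  0.201]
```

View pics/v2.png

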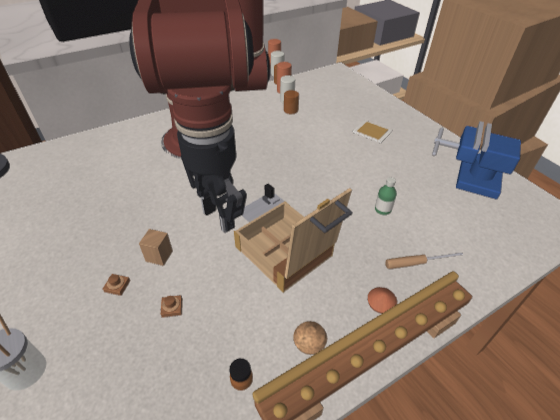

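Call:
jog_arm(commands=[0,0,0.3,0,0,0.92,45,0,0,0.4,0,0,0.92,45,0,0,0.4,0,0,0.92,45,0,0,0.4,0,0,0.92,45,0,0,0.4,0,0,0.92,45,0,0,0.4,0,0,0.92,45,-0.5,-0.5,0,0,0,0,45,-0.5,-0.5,0,0,0,0,45,0,0,0,0,0,0,45,0,0,0,0,0,0,45])

```text
t: 15.65
tool_pos: [0.5947, -0.2267, 0.163]
tool_rot: [2.598, 1.765, 0.002]
contact_force: [-0.3, 0.2, -0.6]
opening: 0.0453
grip_force: 0.0
```

```bash
python3 -c "
from h import *
go([.584,-.302,.06],YAW+np.pi/2-.553,1)"
```

```text
t 15.7 p [ 0.5947 -0.2267  0.163 ] th 1.193 open 0.0453 F [-0.3  0.2 -0.6]
turn shares total [ 0.01 -0.   -0.01] shift shares total: old frame [-1.23  0.29  1.72] | new frame [-1.23  0.3   1.72]
per row /1 [-1.233  0.296  1.716]
```

Call:
jog_arm(commands=[-0.4,0.1,0.1,0,0,0,45,-0.4,0.1,0.4,0,0,0,45,-0.43,0.1,0.4,0,0,0,45,0,0,0.4,0,0,0,45,0,0,0.42,0,0,0,45,0,0,0,0,0,0,45,0,0,0,0,0,0,45])

```text
t: 16.52
tool_pos: [0.5839, -0.3036, 0.0599]
tool_rot: [2.599, 1.763, 0.001]
contact_force: [-0.4, 0.1, -0.2]
opening: 0.045
grip_force: 0.0
```

```bash
python3 -c "
from h import *
ros()
go([.584,-.302,.0185],YAW+np.pi/2-.553,1)"
```

```text
top 0.71 [389.7, 177.1, 412.3, 196.7] boss [ 0.5836 -0.3021  0.0332] all (array([ 583.7, -302. ]), array([44. , 44.2]), 67.6) 73
scene 0.88 [159.8, 297.3, 184.4, 315.9] boss [ 0.5858 -0.2974  0.0324] all (array([ 583.8, -300.8]), array([43.2, 45.3]), 66.0) 42
scene 0.58 [105.3, 272.7, 128.9, 296.6] boss [ 0.4648 -0.3892  0.0326] all (array([ 464.2, -389.5]), array([45.2, 45.4]), 46.2) 69
t 16.7 p [ 0.5841 -0.3035  0.0607] th 1.192 open 0.0448 F [ 0.4  0.2 -0.1]
turn shares total [ 0.03  0.01 -0.02] shift shares total: old frame [ 0.02 -0.01  0.7 ] | new frame [ 0.02 -0.01  0.7 ]
per row /1 [ 0.022 -0.01   0.704]
```

Call:
jog_arm(commands=[0.02,0,0.2,0,0,0,45,0,0,0.3,0,0,0,45,0,0,0.2,0,0,0,45,0,0,0,0,0,0,30,0,0,0,0,0,0,20,0,0,0,0,0,0,15,0,0,0,0,0,0,15,0,0,0,0,0,0,15,0,0,-0.2,0,0,0,15,0,0,-0.4,0,0,0,15,0,0,-0.5,0,0,0,15,0,0,-0.5,0,0,0,15,0,0,0,0,0,0,15], newtons=50)

```text
t: 18.35
tool_pos: [0.5858, -0.3033, 0.1177]
tool_rot: [2.594, 1.759, 0.005]
contact_force: [1.0, 1.2, -0.4]
opening: 0.0221
grip_force: 49.0
```

```bash
python3 -c "
from h import *
go(cw(-.036,-.039,.12),YAW+np.pi/2,10)"
```

```text
t 18.4 p [ 0.5858 -0.3033  0.1177] th 1.192 open 0.0221 F [ 1.   1.2 -0.4]
turn shares total [ 0.07  0.04 -5.55] shift shares total: old frame [ 3.55 -2.41 -0.06] | new frame [ 4.29 -0.18 -0.04]
per row /10 [ 0.429 -0.018 -0.004]
```

Call:
jog_arm(commands=[0,0,0,0,0,-0.92,15,0,0,0,0,0,-0.92,15,0,0,0,0,0,-0.92,15,0,0,0,0,0,-0.92,15,0,0,0,0,0,-0.92,15,0,0,0,0,0,-0.92,15,0.4,0,0,0,0,0,15,0.5,0,0,0,0,0,15,0.5,0,0,0,0,0,15,0.5,-0.05,0,0,0,0,15,0.5,-0.05,0,0,0,0,15,0.5,-0.05,0,0,0,0,15,0.5,-0.05,0,0,0,0,15,0.5,0,0,0,0,0,15,0.35,0,0,0,0,0,15,0,0,0,0,0,0,15,0,0,0,0,0,0,15])

```text
t: 20.48
tool_pos: [0.5279, -0.0528, 0.113]
tool_rot: [2.021, 2.405, -0.0]
contact_force: [-0.9, 0.6, -0.0]
opening: 0.0219
grip_force: 49.0
```

```bash
python3 -c "
from h import *
go(cw(-.036,-.039,.028),YAW+np.pi/2,1)
im=eyes.get_image('scene');cv2.imwrite('pics/v3.png',cv2.resize(im['image'][130:330,170:430,::-1],None,fx=3,fy=3))"
```

```text
t 20.5 p [ 0.5279 -0.0528  0.113 ] th 1.744 open 0.0219 F [-0.9  0.6 -0. ]
turn shares total [-0.    0.   -0.03] shift shares total: old frame [0.01 0.04 1.42] | new frame [0.01 0.04 1.42]
per row /1 [0.009 0.039 1.417]
```

View pics/v3.png

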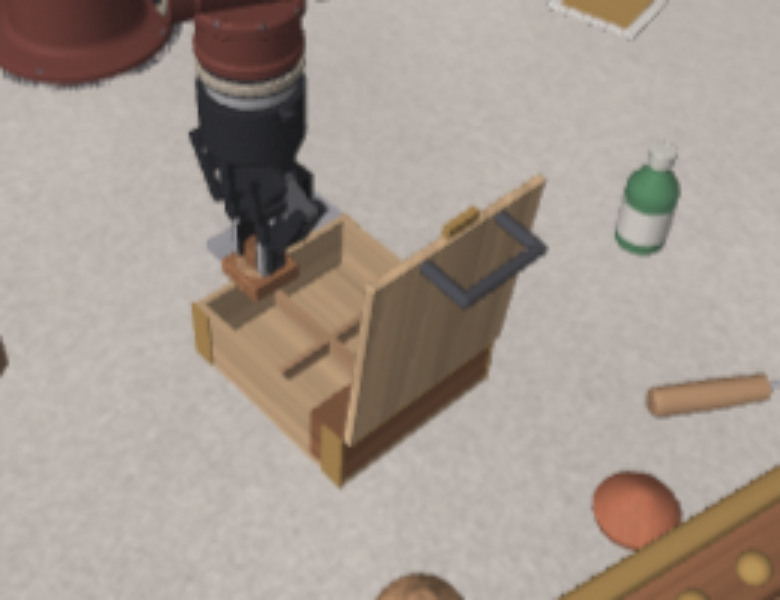

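The block at (262,270) is held level and square to the case above the near right compartment. I lower it.

Call:
jog_arm(commands=[0,0.04,0.3,0,0,0,15,0,0,0.4,0,0,0,15,0,0,0.4,0,0,0,15,0,0,0.3,0,0,0,15,0,0,0,0,0,0,15,0,0,0,0,0,0,15])

```text
t: 21.28
tool_pos: [0.5307, -0.0525, 0.0296]
tool_rot: [2.021, 2.404, 0.001]
contact_force: [0.6, 0.5, -1.2]
opening: 0.022
grip_force: 49.1
```

Call:
jog_arm(commands=[0,0,0.04,0,0,0,15,0,0,0.02,0,0,0,15,0,0,0,0,0,0,24,0,0,0,0,0,0,32,0,0,0,0,0,0,32,0,0,-0.2,0,0,0,32,0,0,-0.5,0,0,0,32,0,0,-0.6,0,0,0,32,0,0,-0.6,0,0,0,32,-0.6,0,0,0,0,0.9,45,-0.8,0,0,0,0,0.9,45,-0.8,0,0,0,0,0.9,45,-0.8,0,0,0,0,0.9,45,-0.8,0,0,0,0,0.9,45,-0.8,0,0,0,0,0.9,45,0,0,0,0,0,0.9,45,0,0,0,0,0,0.9,45,0,0,0,0,0,0.9,45,0,0,0,0,0,0.9,45])

```text
t: 23.65
tool_pos: [0.5135, -0.3249, 0.1405]
tool_rot: [2.867, 1.282, 0.001]
contact_force: [1.2, -0.3, 0.8]
opening: 0.0449
grip_force: 0.0
```

```bash
python3 -c "
from h import *
ros()
go([.4645,-.3893,.06],YAW+np.pi/2-.946,1)"
```

```text
top 0.71 [288.1, 196.8, 309.9, 216.7] boss [ 0.5317 -0.0612  0.0404] all (array([534.9, -47.4]), array([75. , 80.6]), 9.1) 106
scene 0.71 [250.3, 235.2, 271.9, 249.1] boss [ 0.5285 -0.0673  0.0396] all (array([537. , -50.8]), array([89.4, 82. ]), 68.3) 172
scene 0.63 [102.5, 271.7, 130.3, 298.2] boss [ 0.4645 -0.3892  0.0325] all (array([ 464.3, -389.4]), array([45.3, 45.5]), 44.0) 72
scene 0.23 [261.9, 183.2, 279.2, 206.3] boss [0.482  0.0292 0.0398] all (array([489.4,  26.8]), array([20.3, 65.3]), 9.1) 119
t 23.9 p [ 0.5135 -0.3248  0.1402] th 0.845 open 0.0449 F [ 0.1 -0.5 -0.1]
turn shares total [ 0.01 -0.    0.44] shift shares total: old frame [-1.35  0.1   1.34] | new frame [-1.34  0.16  1.34]
per row /1 [-1.341  0.162  1.336]
```

Call:
jog_arm(commands=[-0.3,0.03,0,0,0,0.44,45,-0.4,0.04,0.2,0,0,0,45,-0.4,0.04,0.4,0,0,0,45,-0.24,0.04,0.4,0,0,0,45,0,0,0.3,0,0,0,45,0,0,0,0,0,0,45,0,0,0,0,0,0,45])

```text
t: 24.72
tool_pos: [0.4651, -0.3892, 0.0624]
tool_rot: [2.892, 1.223, 0.001]
contact_force: [0.1, -0.1, 0.7]
opening: 0.045
grip_force: 0.0
```

```bash
python3 -c "
from h import *
ros()
go([.4645,-.3893,.0185],YAW+np.pi/2-.946,1)"
```

```text
top 0.86 [290.4, 195.1, 310.8, 215.9] boss [ 0.5319 -0.0611  0.0408] all (array([535.5, -47.1]), array([76.9, 80.7]), 10.1) 105
top 0.73 [424.4, 222.0, 450.7, 244.4] boss [ 0.4655 -0.3898  0.0331] all (array([ 464.6, -389.5]), array([43.9, 44.2]), 44.9) 71
scene 0.73 [248.4, 233.7, 272.6, 250.5] boss [ 0.5286 -0.0675  0.0397] all (array([536.5, -52. ]), array([88.9, 82.7]), 72.5) 176
scene 0.55 [105.4, 271.8, 129.2, 293.5] boss [ 0.4651 -0.3898  0.0326] all (array([ 464.6, -389. ]), array([44.4, 45.8]), 44.7) 71
scene 0.38 [283.8, 191.2, 353.1, 275.6] boss [6.633e-01 1.000e-04 3.670e-02] all (array([6.632e+02, 2.000e-01]), array([ 3.3, 81.8]), 10.0) 84
t 24.9 p [ 0.4652 -0.3894  0.0627] th 0.8 open 0.0445 F [0.6 0.3 0.7]
turn shares total [ 0.02  0.   -0.01] shift shares total: old frame [-0.01 -0.01  0.74] | new frame [-0.01 -0.01  0.74]
per row /1 [-0.008 -0.01   0.737]
```

Call:
jog_arm(commands=[0,0,0.2,0,0,0,45,0,0,0.3,0,0,0,45,0,0,0.23,0,0,0,45,0,0,0,0,0,0,30,0,0,0,0,0,0,20,0,0,0,0,0,0,15,0,0,0,0,0,0,15,0,0,0,0,0,0,15,0,0,-0.2,0,0,0,15,0,0,-0.4,0,0,0,15,0,0,-0.5,0,0,0,15,0,0,-0.6,0,0,0,15,0,0,-0.1,0,0,0,15,0,0,0,0,0,0,15], newtons=50)

```text
t: 26.68
tool_pos: [0.4644, -0.3891, 0.1258]
tool_rot: [2.893, 1.223, 0.0]
contact_force: [-0.9, 0.4, -0.2]
opening: 0.022
grip_force: 49.0
```

```bash
python3 -c "
from h import *
go(cw(.036,-.039,.12),YAW+np.pi/2,10)"
```

```text
t 26.7 p [ 0.4644 -0.3891  0.1258] th 0.8 open 0.022 F [-0.9  0.4 -0.2]
turn shares total [ 0.01  0.   -9.47] shift shares total: old frame [ 5.77 -2.43  0.1 ] | new frame [5.34 3.26 0.1 ]
per row /10 [0.534 0.326 0.01 ]
```

Call:
jog_arm(commands=[0,0,0,0,0,-0.94,15,0,0,0,0,0,-0.94,15,0,0,0,0,0,-0.94,15,0,0,0,0,0,-0.94,15,0,0,0,0,0,-0.94,15,0,0,0,0,0,-0.94,15,0,0,0,0,0,-0.94,15,0,0,0,0,0,-0.94,15,0,0,0,0,0,-0.94,15,0,0,0,0,0,-0.94,15,0.5,0.4,0,0,0,0,15,0.6,0.4,0,0,0,0,15,0.6,0.4,0,0,0,0,15,0.6,0.4,0,0,0,0,15,0.6,0.4,0,0,0,0,15,0.6,0.4,0,0,0,0,15,0.6,0.4,0,0,0,0,15,0.6,0.4,0,0,0,0,15,0.6,0.1,0,0,0,0,15,0,0,0,0,0,0,15])

```text
t: 29.18
tool_pos: [0.6047, -0.0398, 0.123]
tool_rot: [-2.019, -2.401, 0.003]
contact_force: [0.8, -1.0, -0.4]
opening: 0.0215
grip_force: 49.1
```

```bash
python3 -c "
from h import *
im=eyes.get_image('scene');cv2.imwrite('pics/v4.png',cv2.resize(im['image'][130:330,170:430,::-1],None,fx=3,fy=3))
go(cw(.036,-.039,.03),YAW+np.pi/2,1)"
```

```text
t 29.2 p [ 0.6048 -0.0412  0.1233] th 1.742 open 0.0222 F [-0.4 -0.3 -1.2]
turn shares total [-0.04 -0.01 -0.05] shift shares total: old frame [ 0.04 -0.05  1.56] | new frame [ 0.04 -0.06  1.56]
per row /1 [ 0.043 -0.058  1.555]
```

View pics/v4.png

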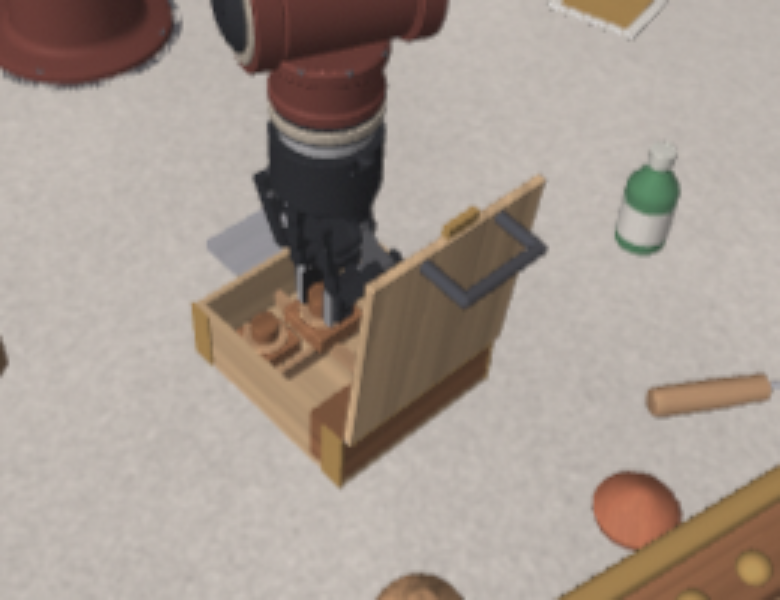

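The first block lies flat at (265,335). The second is held square over the far right compartment at (325,320). I lower it.

Call:
jog_arm(commands=[0.02,-0.05,0.3,0,0,0,15,0,0,0.4,0,0,0,15,0,0,0.4,0,0,0,15,0,0,0.35,0,0,0,15,0,0,0.08,0,0,0,15,0,0,0,0,0,0,15,0,0,0,0,0,0,15])

```text
t: 30.1
tool_pos: [0.6039, -0.0419, 0.0351]
tool_rot: [2.025, 2.399, 0.002]
contact_force: [-0.2, -0.0, 0.6]
opening: 0.0214
grip_force: 49.1
```

```bash
python3 -c "
from h import *
go(cw(.036,-.039,.027),YAW+np.pi/2,1)"
```

```text
t 30.1 p [ 0.6039 -0.0419  0.0351] th 1.74 open 0.0214 F [-0.2 -0.   0.6]
turn shares total [ 0.02  0.01 -0.07] shift shares total: old frame [ 0.05 -0.04  0.13] | new frame [ 0.05 -0.04  0.14]
per row /1 [ 0.052 -0.04   0.135]
```

Call:
jog_arm(commands=[0.03,-0.04,0.05,0,0,0,15,0,0,0.06,0,0,0,15,0,0,0.02,0,0,0,15,0,0,0,0,0,0,24,0,0,0,0,0,0,32,0,0,0,0,0,0,32,0,0,-0.2,0,0,0,32,0,0,-0.5,0,0,0,32,0,0,-0.7,0,0,0,32,0,0,-0.8,0,0,0,32,-0.5,0,-0.8,0,0,0,32,-0.9,0,-0.5,0,0,0,32,-0.9,0,0,0,0,0,32,-0.9,0,0,0,0,0,32,-0.9,0,0,0,0,0,32,0,0,0,0,0,0,32])

```text
t: 32.1
tool_pos: [0.6414, -0.2864, 0.2366]
tool_rot: [2.031, 2.396, -0.001]
contact_force: [-0.3, 0.6, 0.4]
opening: 0.0322
grip_force: 0.0
```

```bash
python3 -c "
from h import *
ros()
a=cv2.imread('pics/top_l.png');cv2.imwrite('pics/v5.png',cv2.resize(a,(784,588),interpolation=cv2.INTER_CUBIC))
b=cv2.imread('pics/scene_l.png');cv2.imwrite('pics/v6.png',cv2.resize(b,(784,588),interpolation=cv2.INTER_CUBIC))
go(cw(.162,0,.25),YAW+np.pi/2,1)"
```

```text
top 0.86 [291.1, 195.4, 310.8, 217.9] boss [ 0.5316 -0.0605  0.0402] all (array([535.1, -47.3]), array([75.8, 80.7]), 9.9) 103
top 0.71 [284.5, 171.1, 305.7, 187.8] boss [ 0.5905 -0.0441  0.0404] all (array([587.3, -35.2]), array([88.7, 85.7]), 9.8) 100
scene 0.56 [264.3, 246.2, 288.0, 267.1] boss [ 0.5956 -0.0551  0.0389] all (array([582.6, -44.9]), array([61.4, 87. ]), 17.6) 139
scene 0.49 [249.8, 233.4, 270.5, 251.9] boss [ 0.5325 -0.0651  0.0395] all (array([539.3, -50.8]), array([87.6, 85.1]), 58.3) 171
t 32.3 p [ 0.6417 -0.2817  0.2366] th 1.741 open 0.0317 F [-0.2 -0.7 -0.2]
turn shares total [ 0.   -0.   -0.06] shift shares total: old frame [ 4.76  2.11 -0.22] | new frame [ 4.75  2.14 -0.22]
per row /1 [ 4.747  2.14  -0.223]
```

View pics/v5.png

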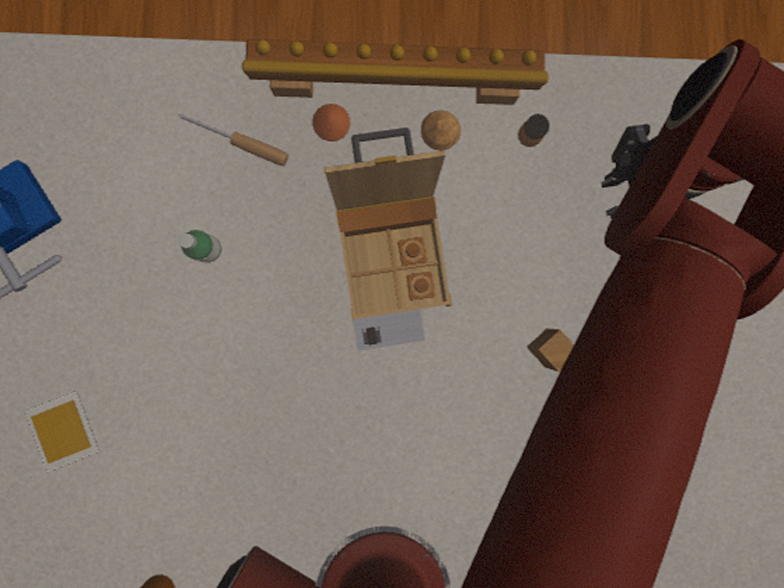

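View pics/v6.png

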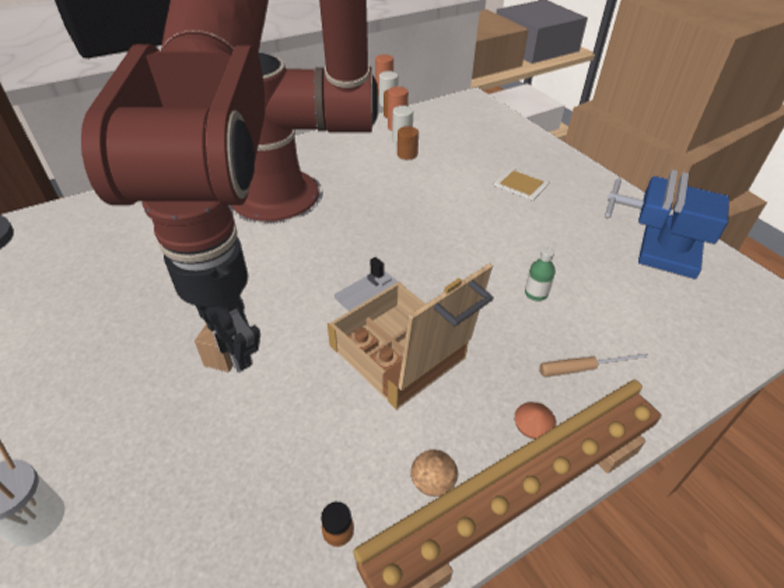

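Both blocks lie flat at (412,250) and (421,286) in separate compartments; nothing else is left on the bench to pack, and the prop and bottle are unmoved. Next I go to the handle to shut the lid.

Call:
jog_arm(commands=[0,0,-0.5,0,0,0,24,0.3,0.2,-0.5,0,0,0,24,0.6,0.25,0,0,0,0,24,0.6,0.25,0,0,0,0,24,0.6,0.25,0,0,0,0,24,0.6,0.25,0,0,0,0,24,0.6,0.25,0,0,0,0,24,0.6,0.25,0,0,0,0,24,0.6,0.25,0,0,0,0,24,0.3,0.2,0,0,0,0,24,0,0,0,0,0,0,24,0,0,0,0,0,0,24])

```text
t: 33.8
tool_pos: [0.7202, 0.022, 0.2961]
tool_rot: [2.027, 2.4, -0.001]
contact_force: [0.3, 0.3, 0.8]
opening: 0.0242
grip_force: 0.0
```

```bash
python3 -c "
from h import *
im=eyes.get_image('scene');cv2.imwrite('pics/v7.png',cv2.resize(im['image'][130:330,200:460,::-1],None,fx=3,fy=3))
A=1.66;r=np.hypot(.172,.044);a0=np.arctan2(.044,.172)
go(cw(.105-r*np.cos(A+a0),0,.0438+r*np.sin(A+a0)),YAW+np.pi/2,4)"
```

```text
t 33.9 p [0.7202 0.0216 0.2961] th 1.739 open 0.024 F [-0.3  0.2 -0.3]
turn shares total [-0.    0.   -0.09] shift shares total: old frame [0.   0.   1.42] | new frame [-0.    0.    1.42]
per row /4 [-0.     0.     0.354]
```

View pics/v7.png

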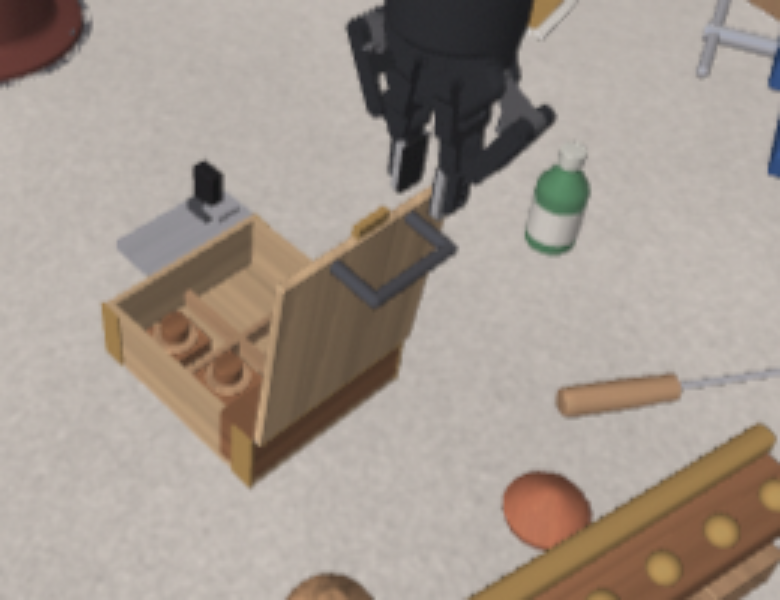

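The gripper at (430,180) is directly above the bar, at the release xy. I descend and pinch.

Call:
jog_arm(commands=[0,0,0.3,0,0,0,24,0,0,0.4,0,0,0,24,0,0,0.4,0,0,0,24,0,0,0.32,0,0,0,24,0,0,0,0,0,0,24,0,0,0,0,0,0,10,0,0,0,0,0,0,3,0,0,0,0,0,0,3,0,0,0,0,0,0,3], newtons=40)

```text
t: 34.98
tool_pos: [0.7202, 0.0225, 0.2106]
tool_rot: [-2.026, -2.401, 0.001]
contact_force: [-1.5, -2.2, -1.9]
opening: 0.0086
grip_force: 38.9
```

Gripped; reverse the arc down.

Call:
jog_arm(commands=[0,-0.28,-0.08,0,0,0,3,0,-0.28,-0.06,0,0,0,3,0,-0.29,-0.03,0,0,0,3,0,-0.29,0,0,0,0,3,0,-0.29,0.03,0,0,0,3,0,-0.28,0.06,0,0,0,3,0,-0.28,0.08,0,0,0,3,0,-0.27,0.11,0,0,0,3,0,-0.25,0.14,0,0,0,3,0,-0.24,0.16,0,0,0,3,0,-0.22,0.18,0,0,0,3,0,-0.2,0.2,0,0,0,3,0,0,0,0,0,0,3])

```text
t: 36.6
tool_pos: [0.5327, -0.0106, 0.1638]
tool_rot: [2.025, 2.399, -0.003]
contact_force: [-2.0, -7.0, -0.4]
opening: 0.0084
grip_force: 40.7
```

```bash
python3 -c "
from h import *
s=ctrl.get_obs();p=s['tool_pos']; c=np.cos(YAW);sn=np.sin(YAW);cx=(p[:2]-O)@[c,sn];A=np.arctan2(p[2]+.019-.0625,.105-cx);r=np.hypot(p[2]+.019-.0625,.105-cx);print(A-np.arctan2(.044,.172),r)
go(cw(-.067,0,.089),YAW+np.pi/2,1)
a=np.linspace(A,np.arctan2(.044,.172),7);print((np.diff(-r*np.cos(a))/.06).round(2),(-np.diff(r*np.sin(a))/.06).round(2))"
```

```text
0.49147040743810866 0.178017233781334
t 36.6 p [ 0.5327 -0.0106  0.1638] th 1.74 open 0.0084 F [-2.  -7.  -0.4]
turn shares total [ 0.    0.03 -0.08] shift shares total: old frame [-0.02 -0.68  1.25] | new frame [-0.02 -0.68  1.25]
per row /1 [-0.02  -0.679  1.246]
[-0.16 -0.14 -0.12 -0.11 -0.09 -0.07] [0.19 0.2  0.21 0.22 0.23 0.23]
```

Call:
jog_arm(commands=[0,-0.16,0.18,0,0,-0.04,3,0,-0.14,0.2,0,0,-0.04,3,0,-0.12,0.21,0,0,0,3,0,-0.11,0.22,0,0,0,3,0,-0.09,0.22,0,0,0,3,0,-0.07,0.22,0,0,0,3,0,0,0,0,0,0,3])

```text
t: 37.48
tool_pos: [0.4927, -0.0173, 0.088]
tool_rot: [2.014, 2.406, 0.001]
contact_force: [4.1, -5.3, -2.3]
opening: 0.0081
grip_force: 41.2
```

```bash
python3 -c "
from h import *
go(cw(-.067,0,.089),YAW+np.pi/2,1)"
```

```text
t 37.5 p [ 0.4927 -0.0173  0.088 ] th 1.747 open 0.0081 F [ 4.1 -5.3 -2.3]
turn shares total [0.03 0.03 0.  ] shift shares total: old frame [-0.03 -0.   -0.02] | new frame [-0.03 -0.   -0.02]
per row /1 [-0.027 -0.005 -0.017]
```

Shut within a millimetre; press a little and read the force.

Call:
jog_arm(commands=[0,0,0.03,0,0,0,3,0,0,0.03,0,0,0,3,0,0,0,0,0,0,3])

```text
t: 37.85
tool_pos: [0.4927, -0.0174, 0.0871]
tool_rot: [2.015, 2.408, -0.002]
contact_force: [-6.5, -5.4, 11.6]
opening: 0.0078
grip_force: 42.6
```

Call:
jog_arm(commands=[0,0,-0.03,0,0,0,20,0,0,0,0,0,0,30,0,0,-0.3,0,0,0,30,0,0,-0.5,0,0,0,30,0,0,-0.4,0,0,0,40,0,0,0,0,0,0.98,40,0,0,0,0,0,0.98,40,0,0,0,0,0,0.98,40,0,0,0,0,0,0.98,40,0,0,0,0,0,0.98,40,0,0,0,0,0,0.98,40,0,0,0,0,0,0.98,40,0,0,0,0,0,0.98,40,0,0,0,0,0,0.98,40,0,0,0,0,0,0.98,40,0,0,0,0,0,0.98,40,0,0,0,0,0,0.98,40,0,0,0,0,0,0.98,40,0,0,0,0,0,0.98,40,0,0,0,0,0,0.98,40])

```text
t: 40.35
tool_pos: [0.4924, -0.0162, 0.1598]
tool_rot: [-3.112, -0.43, -0.002]
contact_force: [-0.4, -0.8, 0.3]
opening: 0.0404
grip_force: 0.0
```

```bash
python3 -c "
from h import *
go(cw(-.105,.055,.077),YAW,1)
for n,P in zip(('top','scene'),fuse([(.40,.72),(-.14,.14),(.03,.13)])):
    p=(P[:,:2]-O)@np.array([[np.cos(YAW),-np.sin(YAW)],[np.sin(YAW),np.cos(YAW)]]);z=P[:,2];m=(p[:,0]>0)&(p[:,0]<.1)&(abs(p[:,1])<.07);print(m.sum(),np.median(z[m]),np.polyfit(p[m,0],z[m],1))"
```

```text
t 40.4 p [ 0.4924 -0.0162  0.1598] th 0.275 open 0.0404 F [-0.4 -0.8  0.3]
turn shares total [ 0.   -0.01  0.99] shift shares total: old frame [-0.55 -0.93  1.38] | new frame [-0.64 -0.87  1.38]
per row /1 [-0.636 -0.87   1.38 ]
2186 0.06979897354409392 [0.00108565 0.06970335]
1904 0.06874433078256259 [-0.0011248   0.06881589]
```

Lid flat. To the knob.

Call:
jog_arm(commands=[0,0,0,0,0,0.98,40,-0.32,-0.44,0,0,0,0,40,-0.32,-0.43,0,0,0,0,40,0,0,0,0,0,0,40,0,0,0.3,0,0,0,40,0,0,0.4,0,0,0,40,0,0,0.4,0,0,0,40,0,0,0.25,0,0,0,40,0,0,0,0,0,0,40,0,0,0,0,0,0,20,0,0,0,0,0,0,5,0,0,0,0,0,0,5,0,0,0,0,0,0,5])

```text
t: 42.08
tool_pos: [0.4458, 0.0282, 0.0788]
tool_rot: [3.129, 0.282, 0.003]
contact_force: [0.3, 0.5, 4.3]
opening: 0.0129
grip_force: 41.6
```

```bash
python3 -c "
from h import *
go(cw(-.105,.0,.077),YAW,1)"
```

```text
t 42.1 p [0.4458 0.0282 0.0788] th 0.18 open 0.0129 F [0.3 0.5 4.3]
turn shares total [ 0.   -0.02  0.04] shift shares total: old frame [-0.    0.91  0.03] | new frame [-0.    0.91  0.03]
per row /1 [-0.001  0.91   0.03 ]
```

Call:
jog_arm(commands=[0,0.12,0,0,0,0,5,0,0.12,0,0,0,0,5,0,0.12,0,0,0,0,5,0,0.12,0,0,0,0,5,0,0.12,0,0,0,0,5,0,0.12,0,0,0,0,5,0,0.12,0,0,0,0,5,0,0.08,0,0,0,0,5,0,0,0,0,0,0,5,0,0.03,0,0,0,0,5,0,0,0,0,0,0,5])

```text
t: 43.45
tool_pos: [0.4552, -0.0243, 0.0788]
tool_rot: [-3.119, -0.28, -0.0]
contact_force: [-4.5, 15.6, 11.1]
opening: 0.0137
grip_force: 42.7
```

```bash
python3 -c "
from h import *
go(cw(-.105,.0,.077),YAW,1)"
```

```text
t 43.5 p [ 0.4552 -0.0243  0.0788] th 0.179 open 0.0137 F [-4.5 15.6 11.1]
turn shares total [-0.09 -0.01  0.03] shift shares total: old frame [-0.    0.02  0.03] | new frame [-0.    0.02  0.03]
per row /1 [-0.001  0.022  0.029]
```

Call:
jog_arm(commands=[0,0.03,0,0,0,0,5,0,0,0,0,0,0,5])

```text
t: 43.7
tool_pos: [0.4552, -0.0245, 0.0787]
tool_rot: [-3.116, -0.28, 0.001]
contact_force: [-5.4, 22.7, 13.5]
opening: 0.0134
grip_force: 43.1
```

Call:
jog_arm(commands=[0,-0.05,0,0,0,0,20,0,0,0,0,0,0,40,0,0,0,0,0,0,40,0,0,-0.3,0,0,0,40,0,0,-0.6,0,0,0,40,0,0,-0.8,0,0,0,40,0,0,-0.8,0,0,0,40,-0.3,0.9,-0.3,0,0,0,40,-0.3,0.9,0,0,0,0,40,-0.3,0.9,0,0,0,0,40,0,0.9,0,0,0,0,40,0,0,0,0,0,0,40,0,0,0,0,0,0,40])

```text
t: 45.32
tool_pos: [0.4401, -0.2489, 0.2451]
tool_rot: [-3.128, -0.281, 0.001]
contact_force: [0.3, -0.2, -0.4]
opening: 0.0403
grip_force: 0.0
```

```bash
python3 -c "
from h import *
for n,P in zip(('top','scene'),fuse([(.40,.72),(-.14,.14),(.03,.13)])):
    p=(P[:,:2]-O)@np.array([[np.cos(YAW),-np.sin(YAW)],[np.sin(YAW),np.cos(YAW)]]);z=P[:,2];m=(z>.095)&(p[:,0]<-.085);print(m.sum(),np.percentile(p[m],[2,50,98],axis=0).round(4).T.tolist())
im=eyes.get_image('top');save(im,'v8')"
```

```text
79 [[-0.1169, -0.1043, -0.0921], [-0.0066, 0.0004, 0.0069]]
71 [[-0.117, -0.1019, -0.0923], [-0.0065, -0.0017, 0.0077]]
```

View pics/v8.png

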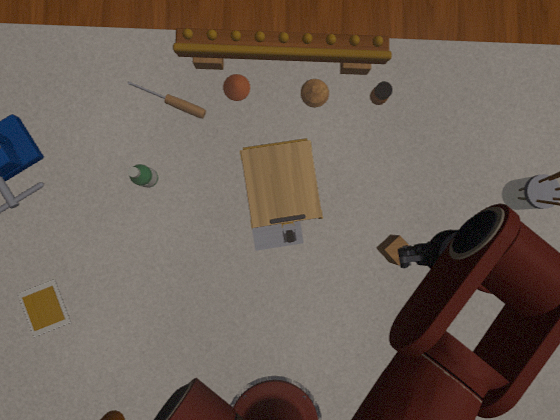

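The lid is shut at (281,183), the knob is home at (289,236) and reads 0 mm. The prop at (393,248) and the bottle at (144,176) are unmoved, and the arm is clear.

```bash
python3 -c "
from station import job
print(job.finish_job())"
```

```text
the job is handed in; nothing more can be done
None
```

The job is handed in: both rosette blocks I found (two showed in every view) lie flat in separate compartments, the lid is shut, the knob is at its locked stop, and the bottle and support block are where they were.

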